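# Clock the batter mixer's shaft and hold its collar on the flat

## Task

Pinch the batter mixer's upright drive shaft and turn it until its copper-coloured flat faces the way the yellow arrow on the machine points, feeling for the flat by closing the gripper squarely across it with a finger lying on the flat. Then let go of the shaft, slip the brass collar over it with the red set screw facing the flat, and finish still holding the collar there, level and well clear of the machine's top with the end of the shaft standing out above it, so that a colleague can tighten the screw. Leave everything else on the counter where it is.

Things in the scene. Friction and masses are not known exactly. Their poses are not given: they have to be found in the camera images.
- machine: Drive base of the batter mixer, fixed: stainless box 160 x 160 mm, flat top 90 mm above the counter. Origin: centre of its underside. The yellow arrow painted on its top points along the body's +x.
- shaft (a joint): Angle of the drive shaft in the machine, rad: 0 when the flat faces along the yellow arrow, positive anticlockwise seen from above. Stiff (0.06 N m of friction), stays where it is left; turns 3.1 rad either way.
- shaft_foot (a point): Foot of the shaft on its axis, level with the machine's top; z up, +x points squarely out through the flat (turns with the shaft). The steel shaft is upright at the centre of the machine's top, 24 mm in diameter, stands 60 mm above the machine's top, with a 2 mm chamfer at the end. The flat is 8.5 mm from the axis, so closed squarely across the flat the fingers stand 20.5 mm apart, and 24 mm elsewhere.
- flat: The copper-coloured flat on the shaft: 16 mm wide, 50 mm tall, from 8 mm above the machine's top to 2 mm below the shaft's end. Origin: centre of its face; +x points out of the face.
- collar_mid (a point): Centre (half-way up) of the loose brass collar, which lies flat on the parts board: ring 48 mm outside, 29 mm bore, 26 mm tall, 100 to 210 g. Its +x points along its set screw, z up.
- collar: The same collar; origin at the centre of its underside (13 mm below collar_mid), same axes.
- collar_screw (a point): Red head of the set screw, 34 mm from the collar's axis along the collar's +x, half-way up: the screw stands out 14 mm from the ring; head 13 mm in diameter. Its steel tip stands 3.5 mm into the bore (11 mm from the collar's axis), so the collar passes over the shaft only with the screw facing the flat.
- board: Fixed wooden parts board, 280 x 180 mm, top 15 mm above the counter. Origin: centre of its underside. Its long side is its x axis.
- spacer: Bystander on the board: loose black plastic ring, 38 mm outside, 12 mm tall. Origin: centre of its underside.
- driver: Bystander on the board: loose screwdriver with orange handle, 150 mm long, lying across the board. Origin: under its middle.
- jar: Bystander: amber jar with red lid, 80 mm wide, 130 mm tall. Origin: centre of its underside.
- sauce: Bystander: clear bottle with yellow cap, 56 mm wide, 170 mm tall. Origin: centre of its underside.
- bowl: Bystander: steel bowl, 120 mm wide, 60 mm tall. Origin: centre of its underside.
- mug: Bystander: blue mug, 80 mm wide, 90 mm tall. Origin: centre of its underside.
- spreader: Bystander: loose wooden T-shaped batter spreader, about 175 x 150 x 18 mm, lying flat. Origin: on the underside, at the middle of the handle.
Not all that is in view belongs to the job. There is more than one size of the machine; the one meant has the size given above.

How it is judged:
On the way, in this order (a step that is already met when the one before it is completed fails the run):
1. the shaft is turned so that its flat faces along the arrow, with a finger lying on the flat (value of joint shaft between -0.22 and 0.22 rad and contact force between the fingers and flat above 2 N), for 0.2 s.
2. the shaft is let go with the flat still facing along the arrow (value of joint shaft between -0.25 and 0.25 rad and contact force between the fingers and flat below 0.1 N and horizontal distance between the grasp point and shaft_foot above 0.08 m), for 0.1 s.
At the end, for the whole second after the job is handed in: Flat within 0.25 rad of the arrow; collar round the shaft (axes within 5 mm), level within 0.14 rad, screw head within 8 mm of the flat's centre line, underside 5 to 34 mm above the machine's top (below the shaft's end), still, and gripped by the fingers with over 1.5 N (value of joint shaft between -0.25 and 0.25 rad and x of collar_screw in the frame of shaft_foot above 0.024 m and y of collar_screw in the frame of shaft_foot between -0.008 and 0.008 m and z of collar_mid in the frame of shaft_foot between 0.018 and 0.047 m and horizontal distance between collar_mid and shaft_foot below 0.005 m and angle between collar_mid's own z axis and vertical below 0.14 rad and contact force between the fingers and collar above 1.5 N and linear speed of collar below 0.03 m/s); the arm keeps its last pose, push and grip.
It fails at once if a bystander is displaced by more than 30 mm (distance of any of spacer, driver, jar, sauce, bowl, mug, spreader from where it was at the start of the episode above 0.03 m).
It also fails if it takes over 54 s, if anything falls off the work surface, if the arm or the gripper's body presses on something with over 40 N, if the wrist force passes 120 N, or if a joint passes its speed limit or range.

## Robot

A 6-joint arm with a two-finger parallel gripper is mounted at the origin on the work surface. World frame = base frame: x ahead of the robot, y to its left, z up, the work surface at z = 0. Lengths are in m, angles in rad, forces in N, time in s.
With the tool pointing down it reaches from about 0.35 to 0.975 m from the base axis. Payload 4.9 kg.
Tool frame: the origin (TCP) lies at the very end of the fingers, on their centre line; the grasp point (between the pads) lies 19 mm behind it; y points along the fingers, z is the direction in which the jaws open and shut, and the axes are right-handed (so a half turn about y gives the same grasp; the last joint's range is limited). The gripper opens to 85 mm and grips with 20 to 120 N. Pads are 22 mm wide; open, the fingers measure 114 mm over their backs; the gripper's body (76 mm by 85 mm) begins 54 mm behind the grasp point. The pads swing forward as they close: fully open they stand 13 mm farther back than shut.
Start: joints at [1.224, 0.053, 1.613, -0, 1.476, -0.119], TCP at [0.141, 0.609, 0.231] pointing down, gripper open.
Joint ranges: [-3.01, 3.01], [-1.01, 2.22], [0.06, 2.58], [-1.02, 4.17], [0.09, 2.62], [-3.14, 3.14]. Speed limits (rad/s): [2.57, 2.57, 3.14, 3.14, 3.14, 3.14].

## Interface

Orientations are given as a rotation vector (axis times angle).
In Python, from station import monitor, viewer, ticket gives the robot as it stands.
- The arm moves only by the tool servo_tool, never from a script. Its argument "commands" is one flat list of numbers, 7 for each row, row after row: the turn, a rotation vector about the tool's x, y, z in rad, then the shift along the tool's x, y, z in cm, then the opening, from 0 (shut) to 1 (fully open). In form: [rx, ry, rz, dx, dy, dz, claw, rx, ry, rz, dx, dy, dz, claw, ...]. A call has 1 to 20 rows; each row shifts and turns the pose as measured when the row begins, along the tool's axes as they then stand; what a row does not reach is not made up. A row lasts 1/10 s, in which the tool goes at most 50 mm and 8.59 degrees, less where a joint would pass 70% of its speed; a pose out of reach is approached as far as the arm can. A call is refused whole if a number of a shift passes 5 or a number of a turn 0.15, either way. A call with a gripper value outside its range is refused whole. The fingers move at their own pace and stop on an object; "grip_force" is the grip in N (left out, the last holds). Time passes only in rows, so rows that do not move let the fingers close. It gives the time, the measured TCP pose, the force and the opening at its end, in the units of the state.
- monitor.get_obs(): the state, without advancing time (a new reading comes with each control period).
- viewer.get_image(name): name is "scene" or "top"; returns a dict with "frame" (400x640x3 uint8, red, green, blue), "depth" (400x640 float32, m along the optical axis (not along the pixel's ray), 0 where there is no reading), "camera_matrix" (3x3 intrinsics, pixels), "cam_to_world" (4x4, takes a point from camera to world coordinates). Camera axes: x right, y down, z forward; pixel columns grow to the right and rows downward; lengths in m; the calibration is good to about 2 mm. A picture is of the moment at which its call begins.
- ticket.finish_job(): hands the job in, once; it reports no verdict.
The state is a dict: "t": time; "q": joint angles; "dq": joint speeds; "effort": joint torques, N m; "tool_pos": TCP position; "tool_rot": TCP orientation; "contact_force": force on the tool from outside, world axes, zero at the start; "wrist_torque": the same for the moment, N m; "opening": finger opening in m.
Only numpy, scipy, OpenCV 4.12 (cv2) and the standard library are available. Lean on these libraries where they do the work, as an engineer would, in place of code of your own. Each camera call takes 0.05 s, during which the arm holds its last target.

## Working session

There is one attempt and no reset: what is moved stays moved. The work goes in short steps, Python scripts to look and compute and a tool call to move; the robot and the scene stay as the last step left them, time stands still between calls to the robot, and variables do not carry over. Pictures are saved under pics/ and viewed, and the job is handed in when it is done.

Besides the shell and the picture viewer there is one more tool, called after ">>>" as name(argument=value, ...) on one line, values as JSON. servo_tool: Moves the arm, as the interface text tells. Its arguments: {"type":"object","properties":{"commands":{"type":"array","items":{"type":"number"}},"grip_force":{"type":"number"}},"required":["commands"]}

```bash
mkdir -p pics; ls
cat > look.py <<'E'
import cv2,sys,numpy as np
from station import monitor,viewer
def shot(n,tag):
    d=viewer.get_image(n); np.savez(f'pics/{tag}.npz',**d); cv2.imwrite(f'pics/{tag}.png',d['frame'][:,:,::-1]); return d
E
python3 - <<'E'
from look import *
for n in('scene','top'):
    d=shot(n,n+'0'); print(n,d['camera_matrix'].round(1).tolist(),d['cam_to_world'].round(3).tolist())
o=monitor.get_obs(); print(o)
E
```

```text
pics
scene [[431.2, 0.0, 322.7], [0.0, 431.2, 195.9], [0.0, 0.0, 1.0]] [[-0.73, 0.451, -0.513, 1.182], [0.683, 0.47, -0.559, 0.685], [-0.011, -0.759, -0.651, 0.931], [0.0, 0.0, 0.0, 1.0]]
top [[465.0, 0.0, 323.1], [0.0, 465.0, 199.6], [0.0, 0.0, 1.0]] [[-0.024, -0.981, 0.193, 0.235], [-1.0, 0.025, 0.005, -0.043], [-0.009, -0.193, -0.981, 1.701], [0.0, 0.0, 0.0, 1.0]]
{'t': 0.1, 'q': array([ 1.22396726e+00,  5.32960224e-02,  1.61414973e+00,  1.68463370e-05,
        1.47600584e+00, -1.18989379e-01]), 'dq': array([ 0.00032507, -0.00067027, -0.00345657, -0.00060078,  0.00028707,
        0.00055572]), 'effort': array([ 7.50280742e-04, -3.94903886e+01, -3.71363640e+01, -8.08060759e-05,
        3.90362082e-03,  4.47517436e-06]), 'tool_pos': array([0.14096728, 0.60831871, 0.2301869 ]), 'tool_rot': array([-1.56519099,  0.17927094, -0.17856993]), 'contact_force': array([1.31726216, 0.48841002, 0.14397878]), 'wrist_torque': array([-0.01102627,  0.00396274,  0.01015659]), 'opening': 0.08552940124890779}
```

View pics/scene0.png

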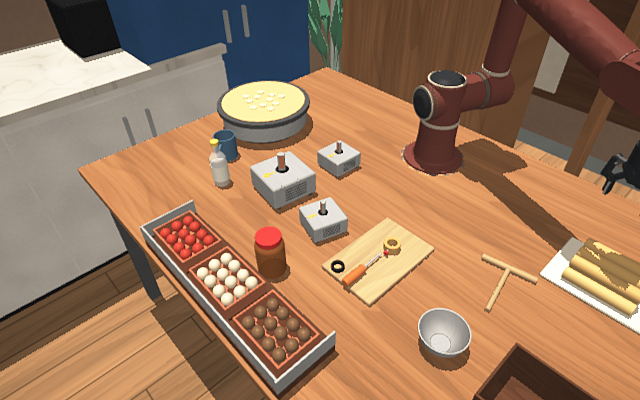

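View pics/top0.png

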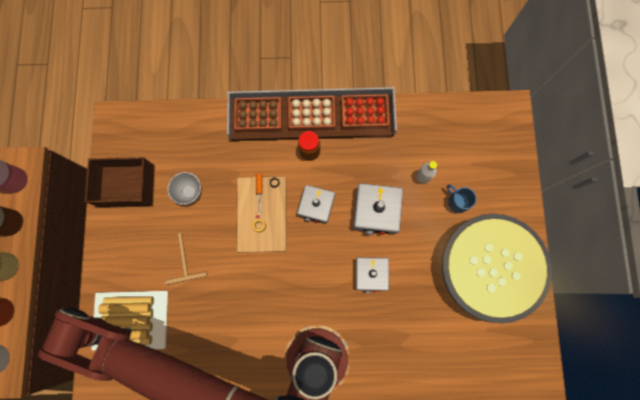

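The largest of the three boxes, at (378,208) in the top view and about 46 px wide, matches 160 mm. The collar is at (259,226), with the red screw pointing up in the image. Next I'll zoom in.

Run:
```python
import cv2
a=cv2.imread('pics/top0.png');b=cv2.imread('pics/scene0.png')
r=lambda i,w,h:cv2.resize(i,(w,h),interpolation=cv2.INTER_CUBIC)
import numpy as np
A=np.hstack([r(a[178:242,346:410],390,390),r(a[165:260,230:325],390,390)])
B=np.hstack([r(b[145:210,245:320],390,338)[:290],r(b[215:305,318:438],390,292)[:290]])
cv2.imwrite('pics/z0.png',A);cv2.imwrite('pics/z1.png',B)
```

```text
(no output)
```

View pics/z0.png

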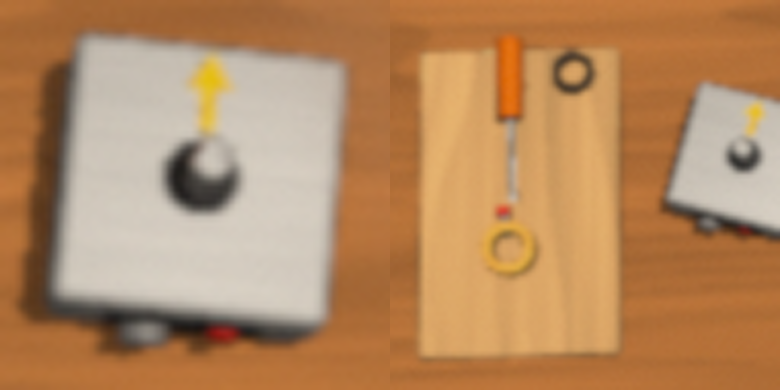

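View pics/z1.png

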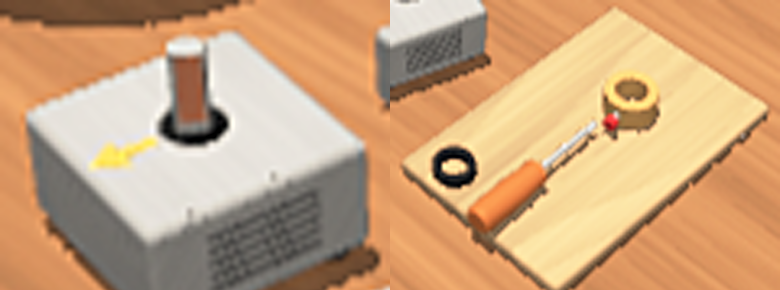

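```bash
cat >> look.py <<'E'
def load(t): return dict(np.load(f'pics/{t}.npz'))
def ray(d,uv,z):
    uv=np.atleast_2d(np.asarray(uv,float)); K=d['camera_matrix'];T=d['cam_to_world']
    r=np.c_[(uv-[K[0,2],K[1,2]])/[K[0,0],K[1,1]],np.ones(len(uv))]@T[:3,:3].T
    s=(z-T[2,3])/r[:,2]; return T[:3,3]+r*s[:,None]
def pts(d,m):
    v,u=np.nonzero(m); Z=d['depth'][v,u]; k=Z>0;u,v,Z=u[k],v[k],Z[k];K=d['camera_matrix'];T=d['cam_to_world']
    c=np.c_[(u-K[0,2])/K[0,0]*Z,(v-K[1,2])/K[1,1]*Z,Z]; return c@T[:3,:3].T+T[:3,3]
def win(d,m,x0,x1,y0,y1):
    w=np.zeros(m.shape,bool); w[y0:y1,x0:x1]=1; return m&w
def hsv(d): return cv2.cvtColor(d['frame'],cv2.COLOR_RGB2HSV).astype(int)
def rng(h,lo,hi): return np.all((h>=lo)&(h<=hi),-1)
E
python3 - <<'E'
from look import *
t=load('top0');s=load('scene0');ht=hsv(t);hs=hsv(s)
np.set_printoptions(precision=4,suppress=True)
# machine top
for d,h,w,n in((t,ht,(346,410,176,242),'top'),(s,hs,(245,322,145,210),'scene')):
    P=pts(d,win(d,np.ones(h.shape[:2],bool),*w)); k=abs(P[:,2]-.09)<.006; Q=P[k,:2].astype(np.float32)
    print(n,'machine top',len(Q),P[k].mean(0),cv2.minAreaRect(Q))
    y=win(d,rng(h,[20,120,150],[35,255,255]),*w); v,u=np.nonzero(y); A=ray(d,np.c_[u,v],.09)
    c=A.mean(0)[:2]; e=np.linalg.svd(A[:,:2]-c)[2][0]; print(' arrow',len(A),c,np.arctan2(e[1],e[0]))
# flat in scene
m=win(s,rng(hs,[0,60,60],[18,200,220]),273,292,150,180); v,u=np.nonzero(m)
P=pts(s,m); k=(P[:,2]>.095)&(P[:,2]<.152); P=P[k]; c=P.mean(0); V=np.linalg.svd(P-c); print('flat',len(P),c,V[1],V[2][2]); print(P[:,2].min(),P[:,2].max())
# shaft top in top view
P=pts(t,win(t,np.ones(ht.shape[:2],bool),365,395,190,222)); k=P[:,2]>.14; print('shaft top',k.sum(),P[k].mean(0),P[k].min(0),P[k].max(0))
P=pts(s,win(s,np.ones(ht.shape[:2],bool),268,295,145,185)); k=P[:,2]>.146; print('shaft top sc',k.sum(),P[k].mean(0),P[k].min(0),P[k].max(0))
# collar
for d,h,w,n in((t,ht,(248,270,212,236),'top'),(s,hs,(382,402,234,258),'scene')):
    P=pts(d,win(d,np.ones(h.shape[:2],bool),*w)); k=abs(P[:,2]-.041)<.005; print(n,'collar',k.sum(),P[k].mean(0),cv2.minAreaRect(P[k][:,:2].astype(np.float32)))
    r=win(d,rng(h,[0,150,110],[6,255,255])|rng(h,[172,150,110],[180,255,255]),*w) if n=='scene' else win(d,rng(h,[0,130,110],[9,255,255])|rng(h,[170,130,110],[180,255,255]),*w)
    v,u=np.nonzero(r); print(' screw px',len(u),u.mean(),v.mean(),ray(d,[u.mean(),v.mean()],.031),pts(d,r).mean(0),ray(d,[u.mean(),v.mean()],.028))
E
```

```text
top machine top 1701 [ 0.5191 -0.2303  0.09  ] ((0.519338846206665, -0.23082055151462555), (0.15977929532527924, 0.16280078887939453), 81.96002960205078)
 arrow 34 [ 0.5728 -0.237 ] 3.015598317138993
scene machine top 1340 [ 0.5286 -0.2207  0.0893] ((0.5313718914985657, -0.1587228924036026), (0.30709198117256165, 0.16082394123077393), 81.78669738769531)
 arrow 27 [ 0.5725 -0.2367] -0.15407425829871982
flat 70 [ 0.5252 -0.2244  0.121 ] [0.1215 0.0421 0.0187] [0.5886 0.8081 0.0228]
0.09725757295759185 0.1461764966936755
shaft top 38 [ 0.5196 -0.2314  0.1503] [ 0.5095 -0.2422  0.1403] [ 0.5328 -0.2208  0.1618]
shaft top sc 27 [ 0.5222 -0.2295  0.1491] [ 0.5123 -0.244   0.1462] [ 0.5323 -0.2196  0.1517]
top collar 77 [0.477  0.1985 0.0407] ((0.48217636346817017, 0.20220884680747986), (0.06440350413322449, 0.044758282601833344), 28.504104614257812)
 screw px 8 256.875 215.875 [[0.5087 0.207  0.031 ]] [0.5084 0.2068 0.0327] [[0.5092 0.2075 0.028 ]]
scene collar 123 [0.4764 0.2002 0.0398] ((0.4756777286529541, 0.20089583098888397), (0.055323101580142975, 0.045968133956193924), 53.22255325317383)
 screw px 16 385.5 252.1875 [[0.5103 0.2079 0.031 ]] [0.5086 0.2067 0.0287] [[0.5081 0.2063 0.028 ]]
```

```bash
cat >> look.py <<'E'
from scipy.spatial.transform import Rotation as Ro
def go(p,yaw,o=None):
    "remaining tool-axis shift (cm) and turn to TCP p with tool straight down, jaw axis z at world yaw"
    o=o or monitor.get_obs(); R=Ro.from_rotvec(o['tool_rot']).as_matrix()
    z=np.array([np.cos(yaw),np.sin(yaw),0]);y=np.array([0,0,-1.]);G=np.c_[np.cross(y,z),y,z]
    rv=Ro.from_matrix(R.T@G).as_rotvec(); sh=R.T@(np.asarray(p)-o['tool_pos'])*100; sg=G.T@(np.asarray(p)-o['tool_pos'])*100
    print('t',round(o['t'],2),'p',o['tool_pos'].round(4),'q',o['q'].round(3),'jaw yaw',np.arctan2(R[1,2],R[0,2]).round(4),'F',o['contact_force'].round(1),'M',o['wrist_torque'].round(2),'op',round(o['opening']*1000,2))
    print(' turn',rv.round(4),'shift now',sh.round(2),'shift after turn',sg.round(2),'world left mm',((np.asarray(p)-o['tool_pos'])*1000).round(1))
E
python3 - <<'E'
from look import *
np.set_printoptions(precision=4,suppress=True)
o=monitor.get_obs(); print(Ro.from_rotvec(o['tool_rot']).as_matrix())
go([.45,.2,.28],0.94)
t=load('top0');s=load('scene0')
# collar circle fits on z=.041 using depth-top points
for d,w in((t,(248,270,212,240)),(s,(380,405,232,260))):
    h=hsv(d); m=win(d,rng(h,[18,70,80],[32,255,255]),*w); v,u=np.nonzero(m); P=pts(d,m); k=abs(P[:,2]-.041)<.003; Q=P[k]
    print(len(Q),cv2.minEnclosingCircle(Q[:,:2].astype(np.float32)), Q[:,2].mean())
    c,r=cv2.minEnclosingCircle(ray(d,np.c_[u,v],.041)[:,:2].astype(np.float32)); print(c,r)
E
python3 - <<'E'
import cv2
a=cv2.imread('pics/top0.png')[206:242,242:278];b=cv2.imread('pics/scene0.png')[230:266,376:412]
import numpy as np
cv2.imwrite('pics/z2.png',np.hstack([cv2.resize(i,(390,390),interpolation=cv2.INTER_NEAREST) for i in(a,b)]))
E
```

```text
[[ 0.9742 -0.0006  0.2259]
 [-0.2259 -0.0017  0.9742]
 [-0.0002 -1.     -0.0018]]
t 0.1 p [0.141  0.6083 0.2302] q [ 1.224  0.053  1.614  0.     1.476 -0.119] jaw yaw 1.343 F [1.3 0.5 0.1] M [-0.01  0.    0.01] op 85.53
 turn [0.0019 0.403  0.0001] shift now [ 39.33  -4.93 -32.81] shift after turn [ 49.04  -4.98 -14.75] world left mm [ 309.  -408.3   49.8]
45 ((0.47416776418685913, 0.1987573355436325), 0.023128706961870193) 0.0408157828522387
(0.47379356622695923, 0.20031586289405823) 0.024345681071281433
83 ((0.47410523891448975, 0.19996225833892822), 0.023944033309817314) 0.04044653851440559
(0.4836907684803009, 0.20908668637275696) 0.0644148737192154
```

View pics/z2.png

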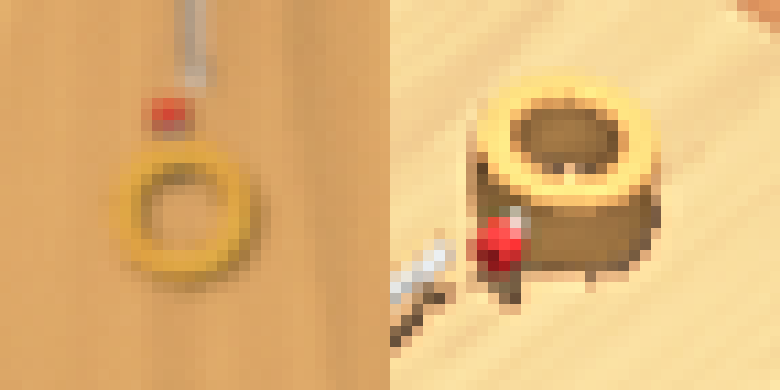

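>>> servo_tool(commands=[0,0.1,0,0,-1.2,0,1,0,0.1,0,0,-1.2,0,1,0,0.1,0,0,-1.2,0,1,0,0.1,0,0,-1.2,0,1,0,0,0,4.5,0,-1.35,1,0,0,0,4.5,0,-1.35,1,0,0,0,4.5,0,-1.35,1,0,0,0,4.5,0,-1.35,1,0,0,0,4.5,0,-1.35,1,0,0,0,4.5,0,-1.35,1,0,0,0,4.5,0,-1.35,1,0,0,0,4.5,0,-1.35,1,0,0,0,4.5,0,-1.35,1,0,0,0,4.5,0,-1.35,1], grip_force=25)

```text
t: 1.5
tool_pos: [0.4243, 0.2179, 0.2732]
tool_rot: [-1.527, 0.498, -0.495]
contact_force: [0.5, -0.2, 0.3]
opening: 0.0852
```

```bash
python3 -c "
from look import *
go([.519,-.233,.25],.94)"
```

```text
t 1.5 p [0.4243 0.2179 0.2732] q [ 0.324 -0.326  1.886 -0.01   1.591 -0.614] jaw yaw 0.9381 F [ 0.5 -0.2  0.3] M [-0.01 -0.04 -0.01] op 85.2
 turn [ 0.0135 -0.0019  0.0025] shift now [ 34.29   2.82 -30.73] shift after turn [ 34.24   2.32 -30.83] world left mm [  94.7 -450.9  -23.2]
```

>>> servo_tool(commands=[0,0,0,3.15,0.2,-2.8,1,0,0,0,3.15,0.2,-2.8,1,0,0,0,3.15,0.2,-2.8,1,0,0,0,3.15,0.2,-2.8,1,0,0,0,3.15,0.2,-2.8,1,0,0,0,3.15,0.2,-2.8,1,0,0,0,3.15,0.2,-2.8,1,0,0,0,3.15,0.2,-2.8,1,0,0,0,3.15,0.2,-2.8,1,0,0,0,3.15,0.2,-2.8,1,0.01,0,0,2,0.2,-2,1])

```text
t: 2.6
tool_pos: [0.5162, -0.243, 0.25]
tool_rot: [-1.516, 0.501, -0.496]
contact_force: [0.6, -0.1, -0.6]
opening: 0.0852
```

```bash
python3 -c "
from look import *
go([.519,-.2325,.2],.94)"
```

```text
t 2.6 p [ 0.5162 -0.243   0.25  ] q [-0.568 -0.085  1.718 -0.004  1.511 -1.502] jaw yaw 0.934 F [ 0.6 -0.1 -0.6] M [ 0.07  0.03 -0.04] op 85.17
 turn [ 0.0041 -0.006  -0.0019] shift now [-0.39  5.    1.03] shift after turn [-0.4   5.    1.01] world left mm [  2.8  10.5 -50. ]
```

>>> servo_tool(commands=[0,-0.006,0,-0.4,2,1,1,0,0,0,0,2,0,1,0,0,0,0,0.5,0,1])

```text
t: 2.9
tool_pos: [0.5185, -0.2378, 0.2029]
tool_rot: [-1.516, 0.503, -0.497]
contact_force: [-0.5, 0.6, -0.1]
opening: 0.0852
```

```bash
python3 -c "
from look import *
go([.519,-.2325,.106],.94)
shot('scene','scene1');import cv2
cv2.imwrite('pics/z3.png',cv2.resize(cv2.imread('pics/scene1.png')[90:210,220:370],(750,600),interpolation=cv2.INTER_CUBIC))"
```

```text
t 2.9 p [ 0.5185 -0.2378  0.2029] q [-0.558 -0.056  1.769 -0.005  1.431 -1.49 ] jaw yaw 0.9327 F [-0.5  0.6 -0.1] M [0.01 0.03 0.01] op 85.17
 turn [ 0.0047 -0.0073 -0.0023] shift now [-0.25  9.68  0.5 ] shift after turn [-0.27  9.69  0.46] world left mm [  0.5   5.3 -96.9]
```

View pics/z3.png

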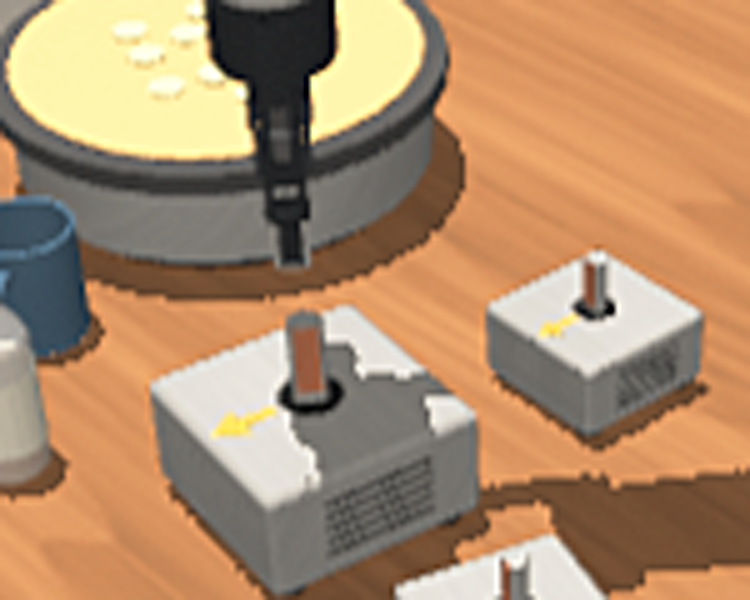

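The gripper stands above the shaft, edge-on to the camera, with its tip at zoom (292,262). The flat faces the camera. Next I'll descend.

>>> servo_tool(commands=[0.005,-0.007,0,-0.25,2,0.5,1,0,0,0,0,2,0,1,0,0,0,0,2,0,1,0,0,0,0,1.5,0,1,0,0,0,0,0,0,1])

```text
t: 3.45
tool_pos: [0.5213, -0.2317, 0.1297]
tool_rot: [-1.514, 0.49, -0.495]
contact_force: [-0.8, 1.0, -0.0]
opening: 0.0852
```

```bash
python3 -c "
from look import *
go([.519,-.2325,.106],.94)"
```

```text
t 3.45 p [ 0.5213 -0.2317  0.1297] q [-5.490e-01  6.000e-03  1.835e+00  1.000e-03  1.297e+00 -1.492e+00] jaw yaw 0.9421 F [-0.8  1.  -0. ] M [ 0.01 -0.02  0.04] op 85.21
 turn [-0.0013  0.0021  0.0031] shift now [-0.14  2.37 -0.2 ] shift after turn [-0.14  2.37 -0.2 ] world left mm [ -2.3  -0.8 -23.7]
```

>>> servo_tool(commands=[0,0,0,-0.15,1.5,-0.2,1,0,0,0,0,0.9,0,1,0,0,0,0,0,0,1])

```text
t: 3.75
tool_pos: [0.5202, -0.2331, 0.1065]
tool_rot: [-1.515, 0.486, -0.498]
contact_force: [-0.0, 1.1, -0.1]
opening: 0.0858
```

```bash
python3 -c "
from look import *
go([.519,-.2325,.106],.94)"
```

```text
t 3.75 p [ 0.5202 -0.2331  0.1065] q [-5.520e-01  2.800e-02  1.855e+00  1.000e-03  1.252e+00 -1.495e+00] jaw yaw 0.9425 F [-0.   1.1 -0.1] M [0.03 0.05 0.01] op 85.83
 turn [-0.0015  0.0025  0.007 ] shift now [-0.13  0.04 -0.02] shift after turn [-0.13  0.05 -0.02] world left mm [-1.2  0.6 -0.5]
```

Now I'll close gently across the flat.

>>> servo_tool(commands=[0,0,0,-0.1,0,0,0,0,0,0,0,0,0,0,0,0,0,0,0,0,0,0,0,0,0,0,0,0,0,0,0,0,0,0,0,0,0,0,0,0,0,0,0,0,0,0,0,0,0], grip_force=25)

```text
t: 4.45
tool_pos: [0.5205, -0.2331, 0.1085]
tool_rot: [-1.516, 0.484, -0.5]
contact_force: [0.2, 0.4, -0.9]
opening: 0.02
```

```bash
python3 -c "
from look import *
go([.519,-.2325,.106],.94)"
```

```text
t 4.45 p [ 0.5205 -0.2331  0.1085] q [-5.520e-01  2.400e-02  1.855e+00  1.000e-03  1.252e+00 -1.495e+00] jaw yaw 0.9428 F [ 0.2  0.4 -0.9] M [-0.04  0.01 -0.02] op 19.96
 turn [-0.0018  0.0028  0.0103] shift now [-0.16  0.25 -0.04] shift after turn [-0.15  0.25 -0.04] world left mm [-1.5  0.6 -2.5]
```

Measured opening is 20.0 mm, so the jaws are square across the flat. Now I'll turn clockwise.

>>> servo_tool(commands=[0,0.1,0,-0.02,0,0,0,0,0.1,0,-0.02,0,0,0,0,0.1,0,-0.02,0,0,0,0,0.1,0,-0.02,0,0,0,0,0.1,0,-0.02,0,0,0], grip_force=40)

```text
t: 4.95
tool_pos: [0.5193, -0.2329, 0.1085]
tool_rot: [-1.382, 0.883, -0.899]
contact_force: [1.0, 0.1, -0.2]
opening: 0.0197
```

```bash
python3 -c "
from look import *
go([.5183,-.2305,.106],-.141)"
```

```text
t 4.95 p [ 0.5193 -0.2329  0.1085] q [-0.551  0.022  1.857 -0.002  1.253 -0.976] jaw yaw 0.4253 F [ 1.   0.1 -0.2] M [-0.17  0.26  0.04] op 19.68
 turn [-0.0066  0.5662  0.0078] shift now [-0.26  0.25  0.  ] shift after turn [-0.22  0.25 -0.14] world left mm [-1.   2.4 -2.5]
```

>>> servo_tool(commands=[0,0.1,0,-0.04,0,0,0,0,0.1,0,-0.04,0,0,0,0,0.1,0,-0.04,0,0,0,0,0.1,0,-0.04,0,0,0,0,0.1,0,-0.04,0,0,0,0,0.06,0,0,0,0,0,0,0,0,0,0,0,0,0,0,0,0,0,0,0])

```text
t: 5.75
tool_pos: [0.5184, -0.2321, 0.1085]
tool_rot: [-1.134, 1.315, -1.333]
contact_force: [0.4, 1.5, -1.1]
opening: 0.0202
```

```bash
python3 -c "
from look import *
go([.5183,-.2305,.106],-.141)"
```

```text
t 5.75 p [ 0.5184 -0.2321  0.1085] q [-0.549  0.021  1.859 -0.006  1.254 -0.391] jaw yaw -0.1564 F [ 0.4  1.5 -1.1] M [ 0.09  0.24 -0.09] op 20.2
 turn [-0.0058 -0.0155  0.0089] shift now [-0.16  0.25 -0.03] shift after turn [-0.16  0.25 -0.03] world left mm [-0.1  1.6 -2.5]
```

Jaw yaw is now −0.156, against −0.141 for the arrow, and the opening is 20.2 mm, so the flat faces along the arrow. Next I'll release and rise.

>>> servo_tool(commands=[0,0,0,0,0,0,1,0,0,0,0,0,0,1,0,0,0,0,0,0,1,0,0,0,0,0,0,1,0,0,0,0,0,0,1,0,0,0,0,0,0,1,0,0,0,0,-3,0,1,0,0,0,0,-4,0,1,0,0,0,0,-4,0,1,0,0,0,0,-4,0,1,0,0,0,0,0,0,1])

```text
t: 6.85
tool_pos: [0.5164, -0.2301, 0.2619]
tool_rot: [-1.137, 1.317, -1.328]
contact_force: [0.7, 0.2, -0.1]
opening: 0.0854
```

```bash
python3 -c "
from look import *
go([.4745,.2,.2],1.78);go([.4745,.2,.2],1.78-np.pi)"
```

```text
t 6.85 p [ 0.5164 -0.2301  0.2619] q [-0.548 -0.108  1.72  -0.006  1.525 -0.394] jaw yaw -0.1539 F [ 0.7  0.2 -0.1] M [-0.01  0.02 -0.01] op 85.4
 turn [ 0.0058 -1.9339  0.0068] shift now [-41.9    5.86 -10.75] shift after turn [ 4.83  6.19 42.95] world left mm [-41.9 430.1 -61.9]
t 6.85 p [ 0.5164 -0.2301  0.2619] q [-0.548 -0.108  1.72  -0.006  1.525 -0.394] jaw yaw -0.1539 F [ 0.7  0.2 -0.1] M [-0.01  0.02 -0.01] op 85.4
 turn [-0.0061  1.2076  0.0053] shift now [-41.9    5.86 -10.75] shift after turn [ -4.83   6.19 -42.95] world left mm [-41.9 430.1 -61.9]
```

>>> servo_tool(commands=[0,0,0,-4,0,-1,1,0,0,0,-4,0,-1,1,0,0,0,-4,0,-1,1,0,0,0,-4,0,-1,1,0,0,0,-4,0,-1,1,0,0,0,-4,0,-1,1,0,0,0,-4,0,-1,1,0,0,0,-4,0,-1,1,0,0,0,-4,0,-1,1,0,0,0,-4,0,-1,1,0,0.13,0,0,0,0,1,0,0.13,0,0,0,0,1,0,0.13,0,0,0,0,1,0,0.13,0,0,0,0,1,0,0.13,0,0,0,0,1,0,0.13,0,0,0,0,1,0,0.13,0,0,0,0,1,0,0.13,0,0,0,0,1,0,0.13,0,0,0,0,1,0,0,0,0,0,0,1])

```text
t: 8.85
tool_pos: [0.4741, 0.1966, 0.2482]
tool_rot: [-0.22, 2.107, -2.129]
contact_force: [0.0, 0.1, -0.4]
opening: 0.0853
```

Run:
```python
from look import *
np.set_printoptions(precision=4,suppress=True)
go([.4745,.2,.15],1.78-np.pi)
s=shot('scene','scene2');t=shot('top','top2')
cv2.imwrite('pics/z4.png',np.hstack([cv2.resize(cv2.imread('pics/scene2.png')[130:210,240:330],(390,347),interpolation=cv2.INTER_CUBIC),cv2.resize(cv2.imread('pics/scene2.png')[180:300,325:460],(390,347),interpolation=cv2.INTER_CUBIC)]))
h=hsv(s)
r=win(s,rng(h,[0,150,110],[6,255,255])|rng(h,[172,150,110],[180,255,255]),380,394,244,262);print(r.sum(),pts(s,r))
m=win(s,rng(h,[0,60,60],[18,200,220]),270,296,148,180);P=pts(s,m);P=P[(P[:,2]>.098)&(P[:,2]<.15)];print('copper',len(P),P.mean(0))
```

```text
t 8.85 p [0.4741 0.1966 0.2482] q [ 0.253 -0.222  1.843 -0.009  1.528  1.623] jaw yaw -1.3698 F [ 0.   0.1 -0.4] M [ 0.03  0.   -0.02] op 85.26
 turn [-0.0097 -0.0083  0.0069] shift now [-0.18  9.82 -0.42] shift after turn [-0.11  9.82 -0.33] world left mm [  0.4   3.4 -98.2]
16 [[0.5063 0.2024 0.0326]
 [0.5056 0.2053 0.0343]
 [0.511  0.2028 0.0323]
 [0.5076 0.2038 0.0306]
 [0.5088 0.208  0.0348]
 [0.5115 0.2036 0.0292]
 [0.5125 0.2077 0.0333]
 [0.5081 0.2079 0.0301]
 [0.5059 0.2097 0.0298]
 [0.5109 0.2036 0.0247]
 [0.5106 0.2068 0.027 ]
 [0.5104 0.21   0.0294]
 [0.5079 0.2115 0.0287]
 [0.5086 0.2057 0.0205]
 [0.5121 0.2116 0.028 ]
 [0.4997 0.2062 0.0139]]
copper 36 [ 0.5281 -0.2319  0.1235]
```

View pics/z4.png

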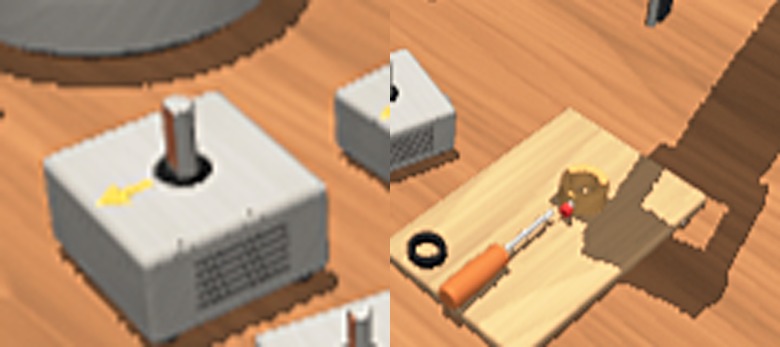

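The flat now sits on the arrow side, with the copper strip at zoom (172,140). The collar has not moved and its screw is at zoom (566,209). Next I'll descend on the collar.

>>> servo_tool(commands=[-0.01,0,0.007,-0.1,3,-0.3,1,0,0,0,0,3,0,1,0,0,0,0,3,0,1,0,0,0,0,3,0,1,0,0,0,0,3,0,1,0,0,0,0,2,0,1,0,0,0,0,0,0,1])

```text
t: 9.65
tool_pos: [0.4762, 0.2, 0.0742]
tool_rot: [-0.227, 2.104, -2.1]
contact_force: [0.3, -0.5, -0.2]
opening: 0.0853
```

Run:
```python
from look import *
go([.4745,.2,.019],-1.38)
```

```text
t 9.65 p [0.4762 0.2    0.0742] q [ 2.530e-01 -5.800e-02  1.999e+00  1.000e-03  1.194e+00  1.603e+00] jaw yaw -1.3499 F [ 0.3 -0.5 -0.2] M [ 0.03  0.04 -0.02] op 85.29
 turn [ 0.0009  0.0301 -0.006 ] shift now [ 0.2   5.52 -0.03] shift after turn [ 0.16  5.52 -0.03] world left mm [ -1.7  -0.  -55.2]
```

>>> servo_tool(commands=[0,0.03,-0.006,0.15,2.5,0,1,0,0,0,0,2.3,0,1,0,0,0,0,0.7,0,1,0,0,0,0,0,0,1])

```text
t: 10.05
tool_pos: [0.4781, 0.2007, 0.0222]
tool_rot: [-0.201, 2.118, -2.114]
contact_force: [-0.5, -0.2, 0.8]
opening: 0.0853
```

Run:
```python
from look import *
go([.4745,.2,.017],-1.38)
```

```text
t 10.05 p [0.4781 0.2007 0.0222] q [2.530e-01 2.800e-02 2.015e+00 1.000e-03 1.093e+00 1.628e+00] jaw yaw -1.3756 F [-0.5 -0.2  0.8] M [-0.03  0.02  0.  ] op 85.25
 turn [ 0.0013  0.0044 -0.0061] shift now [ 0.37  0.52 -0.  ] shift after turn [ 0.37  0.52 -0.  ] world left mm [-3.6 -0.7 -5.2]
```

>>> servo_tool(commands=[0,0,-0.006,0.37,0.4,0,1,0,0,0,0,0,0,1])

```text
t: 10.25
tool_pos: [0.4761, 0.2004, 0.0207]
tool_rot: [-0.205, 2.119, -2.115]
contact_force: [-0.9, -0.0, 0.3]
opening: 0.0852
```

Run:
```python
from look import *
go([.4745,.2,.017],-1.38)
```

```text
t 10.25 p [0.4761 0.2004 0.0207] q [2.540e-01 2.700e-02 2.019e+00 1.000e-03 1.092e+00 1.628e+00] jaw yaw -1.3746 F [-0.9 -0.   0.3] M [-0.05  0.02 -0.02] op 85.23
 turn [ 0.0015  0.0054 -0.0036] shift now [0.17 0.37 0.01] shift after turn [0.17 0.37 0.01] world left mm [-1.6 -0.4 -3.7]
```

>>> servo_tool(commands=[0,0,0,0.25,0.4,0,1,0,0,0,0,0,0,0,0,0,0,0,0,0,0,0,0,0,0,0,0,0,0,0,0,0,0,0,0,0,0,0,0,0,0,0,0,0,0,0,0,0,0,0,0,0,0,0,0,0], grip_force=40)

```text
t: 11.05
tool_pos: [0.4756, 0.2005, 0.0196]
tool_rot: [-0.2, 2.117, -2.111]
contact_force: [-0.2, 0.0, 0.5]
opening: 0.047
```

Run:
```python
from look import *
go([.4745,.2,.017],-1.38)
```

```text
t 11.05 p [0.4756 0.2005 0.0196] q [2.540e-01 2.500e-02 2.024e+00 1.000e-03 1.085e+00 1.627e+00] jaw yaw -1.3739 F [-0.2  0.   0.5] M [-0.01  0.04  0.03] op 47.04
 turn [ 0.0017  0.0061 -0.0087] shift now [0.12 0.26 0.03] shift after turn [0.11 0.26 0.03] world left mm [-1.1 -0.5 -2.6]
```

Gripped, with an opening of 47 mm. Next I'll lift.

>>> servo_tool(commands=[0,0,0,0,-1,0,0,0,0,0,0,-2,0,0,0,0,0,0,-4,0,0,0,0,0,0,-4,0,0,0,0,0,0,-4,0,0,0,0,0,0,-4,0,0,0,0,0,0,0,0,0])

```text
t: 11.75
tool_pos: [0.4711, 0.1991, 0.2164]
tool_rot: [-0.208, 2.119, -2.116]
contact_force: [1.0, 0.3, -0.3]
opening: 0.0471
```

Run:
```python
from look import *
np.set_printoptions(precision=4,suppress=True)
go([.52,-.231,.25],-.141-np.pi/2)
s=shot('scene','scene3')
cv2.imwrite('pics/z5.png',cv2.resize(cv2.imread('pics/scene3.png')[120:270,330:480],(600,600),interpolation=cv2.INTER_NEAREST))
```

```text
t 11.75 p [0.4711 0.1991 0.2164] q [ 0.254 -0.215  1.89   0.001  1.465  1.627] jaw yaw -1.374 F [ 1.   0.3 -0.3] M [ 0.01 -0.08 -0.02] op 47.06
 turn [ 0.0016  0.3378 -0.0011] shift now [ 3.61 -3.43 43.13] shift after turn [-10.89  -3.36  41.89] world left mm [  48.9 -430.1   33.6]
```

View pics/z5.png

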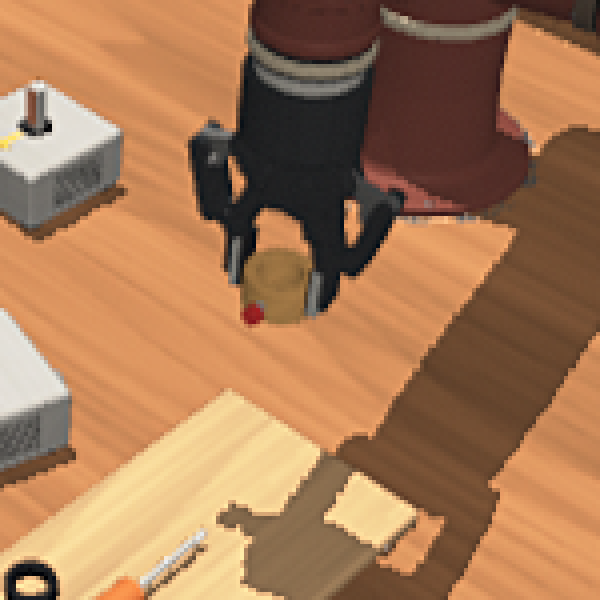

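>>> servo_tool(commands=[0,0,0,0.3,-0.4,3,0,0,0,0,0.35,-0.4,4,0,0,0,0,0.35,-0.4,4,0,0,0,0,0.35,-0.4,4,0,0,0,0,0.35,-0.4,4,0,0,0,0,0.35,-0.4,4,0,0,0,0,0.35,-0.4,4,0,0,0,0,0.35,-0.4,4,0,0,0,0,0.35,-0.4,4,0,0,0,0,0.35,0,3.5,0,0,0,0,0.2,0,2.5,0,0,0.08,0,0,0,0,0,0,0.08,0,0,0,0,0,0,0.08,0,0,0,0,0,0,0.08,0,0,0,0,0,0,0,0,0,0,0,0])

```text
t: 13.4
tool_pos: [0.5003, -0.2228, 0.2166]
tool_rot: [-0.089, -2.144, 2.11]
contact_force: [-0.5, -0.2, -1.4]
opening: 0.0466
```

Run:
```python
from look import *
go([.52,-.231,.22],-.141-np.pi/2)
```

```text
t 13.4 p [ 0.5003 -0.2228  0.2166] q [-0.55  -0.086  1.775 -0.01   1.505  1.157] jaw yaw -1.706 F [-0.5 -0.2 -1.4] M [ 0.01  0.01 -0.06] op 46.56
 turn [0.0122 0.0061 0.0526] shift now [-2.04 -0.45  0.54] shift after turn [-2.06 -0.34  0.53] world left mm [19.7 -8.2  3.4]
```

>>> servo_tool(commands=[0.012,0,0.05,-1.8,-0.3,0.5,0,0,0,0,0,0,0,0])

```text
t: 13.6
tool_pos: [0.5164, -0.2294, 0.2152]
tool_rot: [-0.135, -2.153, 2.147]
contact_force: [-0.2, -0.3, -1.6]
opening: 0.047
```

Run:
```python
from look import *
go([.52,-.231,.22],-.141-np.pi/2)
s=shot('scene','scene4');shot('top','top4')
cv2.imwrite('pics/z6.png',np.hstack([cv2.resize(cv2.imread('pics/scene4.png')[70:190,225:345],(400,400),interpolation=cv2.INTER_NEAREST),cv2.resize(cv2.imread('pics/top4.png')[160:260,320:420],(400,400),interpolation=cv2.INTER_NEAREST)]))
```

```text
t 13.6 p [ 0.5164 -0.2294  0.2152] q [-0.55  -0.075  1.766 -0.     1.457  1.153] jaw yaw -1.7024 F [-0.2 -0.3 -1.6] M [-0.01  0.05 -0.03] op 46.95
 turn [0.0024 0.0094 0.0067] shift now [-0.38 -0.48  0.11] shift after turn [-0.38 -0.48  0.1 ] world left mm [ 3.6 -1.6  4.8]
```

View pics/z6.png

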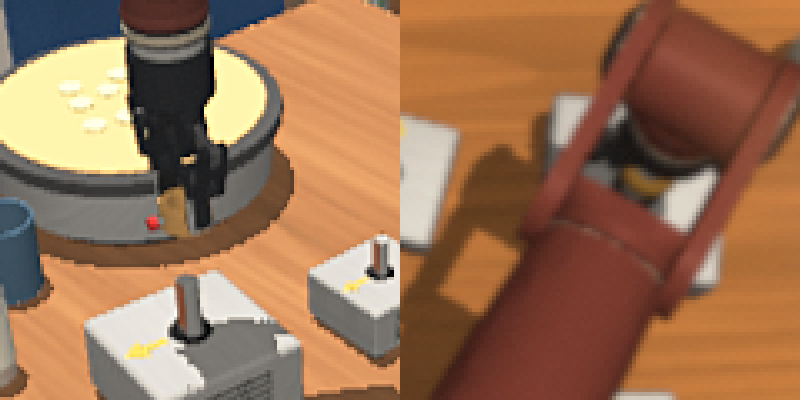

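Run:
```python
from look import *
from scipy.optimize import least_squares
np.set_printoptions(precision=4,suppress=True)
def meas(tag,w,o):
    s=load(tag);h=hsv(s);zm=o['tool_pos'][2]+.0084
    m=win(s,rng(h,[0,150,90],[7,255,255])|rng(h,[172,150,90],[180,255,255]),*w);v,u=np.nonzero(m)
    S=ray(s,[u.mean(),v.mean()],zm)[0]; print('red',m.sum(),u.mean(),v.mean(),'ray',S,'depth',pts(s,m).mean(0))
    b=win(s,rng(h,[13,80,60],[32,255,255]),*w);P=pts(s,b);P=P[(abs(P[:,2]-zm)<.02)&(np.linalg.norm(P[:,:2]-o['tool_pos'][:2],axis=1)<.035)]
    # side: outer wall radius .024
    f=lambda c:np.hypot(P[:,0]-c[0],P[:,1]-c[1])-.024
    k=P[:,2]<zm+.010
    P=P[k]
    r=least_squares(f,o['tool_pos'][:2],loss='soft_l1',f_scale=.001);print('brass',len(P),P.mean(0),'centre',r.x,'rms',np.sqrt((r.fun**2).mean()))
    return S,r.x
o=monitor.get_obs(); S,c=meas('scene4',(255,300,110,150),o)
print('tcp',o['tool_pos'],'ang from fit',np.arctan2(*(S[:2]-c)[::-1]),'from tcp',np.arctan2(*(S[:2]-o['tool_pos'][:2])[::-1]),np.linalg.norm(S[:2]-o['tool_pos'][:2]))
# same in scene0 for angle at rest
s=load('scene0');h=hsv(s);m=win(s,rng(h,[0,150,90],[7,255,255])|rng(h,[172,150,90],[180,255,255]),380,394,244,262);v,u=np.nonzero(m);S0=ray(s,[u.mean(),v.mean()],.028)[0];print('rest screw',S0)
for c0 in([.4745,.2],[.4756,.2005],[.4735,.1995]):print(np.arctan2(S0[1]-c0[1],S0[0]-c0[0]),np.hypot(S0[1]-c0[1],S0[0]-c0[0]))
# shaft side fit in scene4, also flat
b=win(s,np.ones(h.shape[:2],bool),265,300,140,190)
for tag in('scene4','scene2'):
    s=load(tag);b=win(s,np.ones(h.shape[:2],bool),262,300,140,190);P=pts(s,b);P=P[(P[:,2]>.146)&(P[:,2]<.153)];print('shaft end',len(P),P.mean(0),cv2.minEnclosingCircle(P[:,:2].astype(np.float32)))
```

```text
red 12 270.25 136.41666666666666 ray [ 0.5496 -0.2336  0.2232] depth [ 0.5508 -0.2318  0.2246]
brass 67 [ 0.529  -0.2267  0.2235] centre [ 0.5126 -0.224 ] rms 0.0029152035371185154
tcp [ 0.5155 -0.2289  0.2148] ang from fit -0.2531675141783316 from tcp -0.1361987767980671 0.03436607581342281
rest screw [0.5081 0.2063 0.028 ]
0.1850359143440425 0.03414862467320212
0.1762694611636056 0.0329766782800093
0.19376516561000814 0.03522488729098785
shaft end 25 [ 0.5216 -0.2296  0.149 ] ((0.5223253965377808, -0.22926725447177887), 0.011364358477294445)
shaft end 26 [ 0.5211 -0.2294  0.1488] ((0.5195470452308655, -0.2288835048675537), 0.01284737978130579)
```

>>> servo_tool(commands=[0,0.004,0.006,-0.45,2,0.15,0,0,0,0,0,2,0,0,0,0,0,0,0.8,0,0,0,0,0,0,0,0,0])

```text
t: 14.1
tool_pos: [0.5182, -0.2299, 0.1651]
tool_rot: [-0.136, -2.155, 2.145]
contact_force: [-0.7, 0.5, -1.7]
opening: 0.0472
```

Run:
```python
from look import *
go([.5203,-.2309,.160],-1.71)
```

```text
t 14.1 p [ 0.5182 -0.2299  0.1651] q [-5.490e-01 -3.000e-02  1.809e+00  1.000e-03  1.371e+00  1.154e+00] jaw yaw -1.7039 F [-0.7  0.5 -1.7] M [0.04 0.05 0.03] op 47.16
 turn [0.0042 0.0061 0.0067] shift now [-0.22  0.51  0.07] shift after turn [-0.22  0.51  0.07] world left mm [ 2.1 -1.  -5.1]
```

>>> servo_tool(commands=[0.004,0.006,0.006,-0.25,0.4,0.08,0,0,0,0,0,0,0,0])

```text
t: 14.3
tool_pos: [0.5208, -0.2311, 0.1618]
tool_rot: [-0.15, -2.149, 2.15]
contact_force: [0.0, 0.5, -2.3]
opening: 0.0472
```

Run:
```python
from look import *
go([.5203,-.2309,.160],-1.71)
s=shot('scene','scene5')
cv2.imwrite('pics/z7.png',cv2.resize(cv2.imread('pics/scene5.png')[110:190,245:325],(600,600),interpolation=cv2.INTER_CUBIC))
```

```text
t 14.3 p [ 0.5208 -0.2311  0.1618] q [-0.548 -0.025  1.81  -0.     1.357  1.162] jaw yaw -1.71 F [ 0.   0.5 -2.3] M [-0.01 -0.04  0.  ] op 47.23
 turn [-0.0004  0.     -0.0001] shift now [ 0.05  0.18 -0.01] shift after turn [ 0.05  0.18 -0.01] world left mm [-0.5  0.2 -1.8]
```

View pics/z7.png

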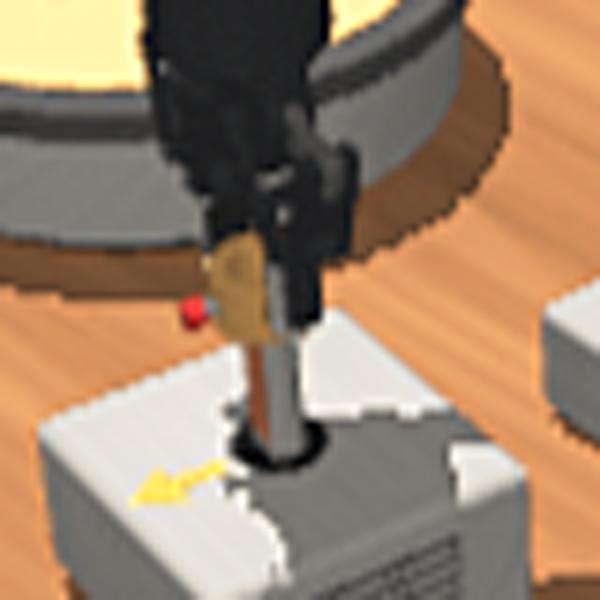

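The collar is centred over the shaft with its screw on the flat/arrow side, at zoom (193,312). I'll lower it slowly.

>>> servo_tool(commands=[0,0,0,0.04,0.5,0,0,0,0,0,0,0.5,0,0,0,0,0,0,0.5,0,0,0,0,0,0,0.5,0,0,0,0,0,0,0,0,0])

```text
t: 14.85
tool_pos: [0.5216, -0.2318, 0.1428]
tool_rot: [-0.154, -2.149, 2.154]
contact_force: [-0.2, 0.2, -1.8]
opening: 0.0471
```

Run:
```python
from look import *
go([.5203,-.2309,.112],-1.71)
```

```text
t 14.85 p [ 0.5216 -0.2318  0.1428] q [-0.548 -0.007  1.825 -0.     1.319  1.161] jaw yaw -1.7096 F [-0.2  0.2 -1.8] M [-0.01  0.01 -0.01] op 47.06
 turn [-0.002   0.0004 -0.0038] shift now [ 0.16  3.08 -0.08] shift after turn [ 0.14  3.08 -0.07] world left mm [ -1.3   0.9 -30.8]
```

>>> servo_tool(commands=[0,0,-0.004,0.15,0.5,-0.07,0,0,0,0,0,0.5,0,0,0,0,0,0,0.6,0,0,0,0,0,0,0.6,0,0,0,0,0,0,0,0,0])

```text
t: 15.35
tool_pos: [0.5199, -0.2308, 0.1184]
tool_rot: [-0.148, -2.147, 2.151]
contact_force: [0.1, -0.3, -2.3]
opening: 0.0472
```

Run:
```python
from look import *
go([.5203,-.2309,.112],-1.71)
```

```text
t 15.35 p [ 0.5199 -0.2308  0.1184] q [-0.548  0.017  1.844 -0.002  1.281  1.163] jaw yaw -1.7097 F [ 0.1 -0.3 -2.3] M [ 0.01 -0.03 -0.05] op 47.2
 turn [-0.0017  0.0003  0.0012] shift now [-0.04  0.64  0.01] shift after turn [-0.04  0.64  0.01] world left mm [ 0.4 -0.1 -6.4]
```

>>> servo_tool(commands=[0,0,0,-0.03,0.4,0,0,0,0,0,0,0.2,0,0,0,0,0,0,0,0,0,0,0,0,0,0,0,0])

```text
t: 15.75
tool_pos: [0.5203, -0.2309, 0.1119]
tool_rot: [-0.148, -2.147, 2.151]
contact_force: [-0.3, -0.0, -1.4]
opening: 0.0471
```

Run:
```python
from look import *
np.set_printoptions(precision=4,suppress=True)
go([.5203,-.2309,.112],-1.71)
s=shot('scene','scene6');h=hsv(s)
w=(255,300,140,185)
m=win(s,rng(h,[0,150,90],[7,255,255])|rng(h,[172,150,90],[180,255,255]),*w);v,u=np.nonzero(m);z=monitor.get_obs()['tool_pos'][2]+.0084
S=ray(s,[u.mean(),v.mean()],z)[0];D=pts(s,m).mean(0);a=-.15;dv=S[:2]-[.5203,-.2309];print('screw',m.sum(),S,D,'in flat frame',dv@[np.cos(a),np.sin(a)],dv@[-np.sin(a),np.cos(a)])
b=win(s,rng(h,[13,80,60],[32,255,255]),*w);P=pts(s,b);P=P[np.hypot(P[:,0]-.52,P[:,1]+.231)<.03];print('brass z',P[:,2].min(),P[:,2].max(),np.percentile(P[:,2],[3,97]))
cv2.imwrite('pics/z8.png',cv2.resize(cv2.imread('pics/scene6.png')[120:200,245:325],(600,600),interpolation=cv2.INTER_CUBIC))
```

```text
t 15.75 p [ 0.5203 -0.2309  0.1119] q [-0.547  0.025  1.848 -0.002  1.269  1.163] jaw yaw -1.7097 F [-0.3 -0.  -1.4] M [ 0.03  0.01 -0.  ] op 47.1
 turn [-0.0018  0.0003  0.0011] shift now [ 0.   -0.01 -0.  ] shift after turn [ 0.   -0.01 -0.  ] world left mm [-0.   0.   0.1]
screw 7 [ 0.5533 -0.235   0.1203] [ 0.5537 -0.2343  0.121 ] in flat frame 0.03319753583499617 0.0009023086017857234
brass z 0.08881091855249557 0.18019375953110162 [0.0924 0.146 ]
```

View pics/z8.png

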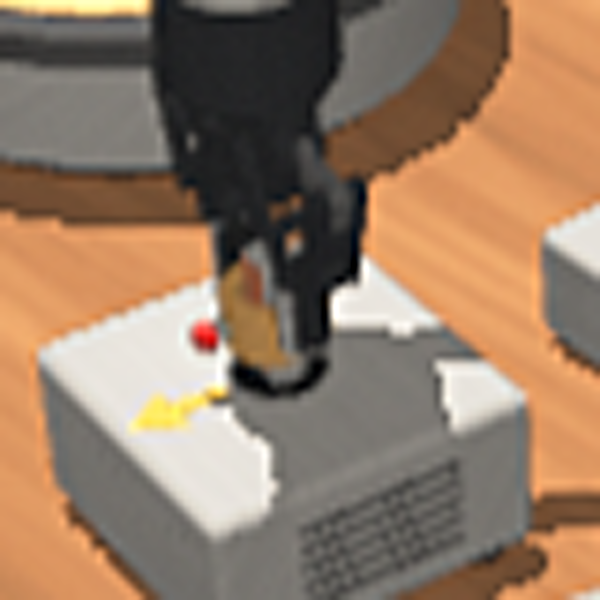

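The collar is on the shaft: the copper flat shows above it at zoom (255,290) and the red screw is on the arrow side at (205,335). Forces are about 1.4 N and the pose is on target, so I'm handing in.

```bash
python3 -c "
from station import ticket
print(ticket.finish_job())"
```

```text
the job is handed in; nothing more can be done
None
```

I turned the shaft about 1.1 rad clockwise so its flat faces along the arrow, then let go. I lowered the brass collar over it with the screw facing the flat and handed in at about t = 15.8 s, still gripping it; no verdict was reported.

**Last checks**
- **Shaft:** with the jaws square across the flat, the opening read 20.2 mm against the expected 20.5 mm. Their direction was −0.156 rad, against about −0.141 rad for the arrow. The last picture still shows copper above the collar on the arrow side.
- **Collar position:** the tool was within 0.1 mm of its target on the shaft axis. The tilt was under 0.003 rad and the jaws were closed at 47.1 mm on the collar (40 N set).
- **Height:** I put the collar's mid-height about 30 mm above the machine's top, worked out from the tool height at pickup. That leaves about 17 mm of shaft standing out.
- **Screw:** the camera put its head about 33 mm out from the axis and 1 mm off the flat's centre line.
- **Forces:** contact stayed at about 2 N in every reading while lowering.

**What disagreed or was not checked**
- The scene camera placed the shaft about 1–1.5 mm from where the two grips did; I used the grip-based axis.
- A circle fit to the collar's visible wall while it was held fitted poorly (3 mm rms), so I did not use it. I took the collar as centred between the pads.
- The last check of the collar's height by brass colour picked up other things too, so it confirmed nothing.
- I did not measure the bystanders again at the end. The collar was gripped and lifted clear of the nearby screwdriver, and I saw nothing disturbed in the views I took.

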